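# Stack a stack-nest tote on a filled one instead of nesting it

### The job

Stack the empty blue tote squarely on top of the green tote that holds the brass-coloured bushing, turned so that it stacks instead of nesting: its yellow end goes over the green tote's plain end, and it must stand level on the green tote's rim posts. Leave the green tote standing where it is and do not disturb the grey tote.

Things in the scene. Friction and masses are not known exactly. Their poses are not given: they have to be found in the camera images.
- tote_blue: Empty blue stack-nest tote, 0.16 kg, to be moved: 142 (x) x 62 (y) x 56 mm high, open top, vertical walls 3 mm. Grip it from above across the 62 mm width at mid length, on the upper half (28 to 56 mm up); its lower half is stepped in to 44 mm wide. Origin: centre of the underside, z up, x points along it to the yellow end; the other end is plain blue with a white card.
- tote_green: Green tote to stack on, same mould, origin and axes (x to its yellow end), loose, 0.35 kg, a bushing 36 mm wide, 31 mm high loose inside. With yellow ends opposite, the blue tote stacks on the posts in the rim, its origin 53 mm above this one, with 6 mm of play inside a 3 mm lip. With yellow ends on the same side it drops in and nests, origin only 28 to 34 mm above.
- tote_grey: Grey tote of the same mould and size with a castle nut inside; a bystander, not to be disturbed. Origin: centre of the underside; x points to its yellow end.
- blue_yellow_end (a point): Middle of the top edge of the blue tote's yellow end wall: 69.5 mm along x and 56 mm up from the blue tote's origin.

How it is judged:
By the outcome, as a careful person would: the job done as asked, in the order asked, and still so for the second after the job is handed in, with the robot touching nothing.
It also fails if it takes over 38 s, if anything falls off the work surface, if the arm or the gripper's body presses on something with over 40 N, if the wrist force passes 120 N, or if a joint passes its speed limit or range.

### The arm

A 6-joint arm with a two-finger parallel gripper is mounted at the origin on a cart in front of the work surface, level with it; the furniture and walls round the work are solid. World frame = base frame: x ahead of the robot, y to its left, z up, the work surface at z = 0. Lengths are in mm, angles in degrees, forces in N, time in s.
With the tool pointing down it reaches from about 350 to 850 mm from the base axis. Payload 8.1 kg.
Tool frame: the origin (TCP) lies at the very end of the fingers, on their centre line; the grasp point (between the pads) lies 19 mm behind it; z points along the fingers, y is the line along which they close (so a half turn about z gives the same grasp; the last joint's range is limited). The gripper opens to 85 mm and grips with 20 to 120 N. Pads are 22 mm wide; open, the fingers measure 114 mm over their backs; the gripper's body (76 mm by 85 mm) begins 54 mm behind the grasp point. The pads swing forward as they close: fully open they stand 13 mm farther back than shut.
Start: joints at [-72.158, 7.471, 85.268, -0, 87.261, -4.893], TCP at [231.901, -553.378, 231.292] pointing down, gripper open.
Joint ranges: [-169.43, 169.43], [-51.17, 129.36], [1.28, 143.12], [-76.62, 256.62], [0, 156.53], [-152.29, 152.29]. Speed limits (degrees/s): [136.94, 136.94, 159.86, 180, 180, 180].

### API

Orientations are given as [roll, pitch, yaw] about the fixed x, y, z axes, in that order (R = Rz(yaw) Ry(pitch) Rx(roll)).
In Python, from bench import status, viewer, job gives the robot as it stands.
- The arm moves only by the tool arm_command, never from a script. Its argument "targets" is a list that holds one entry, the list of rows, each a list of 7 numbers: the shift along the world's x, y, z in m, then the turn, a rotation vector about the world's x, y, z in rad, then the opening, from -1 (shut) to 1 (fully open). In form: [[[dx, dy, dz, rx, ry, rz, gripper], ...]]. A call has 1 to 10 rows; each row shifts and turns the commanded pose from where the row before left it; what a row does not reach is not made up. A row lasts 1/8 s, in which the tool goes at most 62.5 mm and 10.7 degrees, less where a joint would pass 70% of its speed; a pose out of reach is approached as far as the arm can. A call with a gripper value outside its range is refused whole. The fingers move at their own pace and stop on an object; "force" is the grip in N (left out, the last holds). Time passes only in rows, so rows that do not move let the fingers close. It gives the time, the measured TCP pose, the force, the opening and the grip force at its end, in the units of the state.
- status.sense(): the state, without advancing time (a new reading comes with each control period).
- viewer.snapshot(name): name is "scene" or "side" or "wrist"; returns the picture (480x640x3 uint8, red, green, blue); there is no depth.
- viewer.camera_model(name): a dict with "vertical_fov" (degrees; the focal length in pixels is half the picture's height over the tangent of half this angle, whatever the lens; pixels are square), "cx", "cy" (the principal point, pixels), "xyz" and "attitude" of the camera in the world. Camera axes: x right, y down, z forward; pixel columns grow to the right and rows downward; lengths in mm; the calibration is good to about 2 mm. A picture is of the moment at which its call begins: read the wrist's pose just before it. camera_model takes no time and is no camera call; for the wrist camera it gives the pose at the moment of the call.
- job.hand_in(): hands the job in; it is judged then, once.
The state is a dict: "time": time; "joint_pos": joint angles; "qd": joint speeds; "joint_efforts": joint torques, N m; "tool_pos": TCP position; "tcp_rot": TCP orientation; "ft_force": force on the tool from outside, world axes, zero at the start; "wrist_torque": the same for the moment, N m; "finger_gap": finger opening in mm; "grip_force": force on a finger pad.
Only numpy, scipy, OpenCV 4.12 (cv2) and the standard library are available. Lean on these libraries where they do the work, as an engineer would, in place of code of your own. Each camera call takes 0.05 s, during which the arm holds its last target. There are 200 camera calls.

## Working session

There is one attempt and no reset: what is moved stays moved. The work goes in short steps, Python scripts to look and compute and a tool call to move; the robot and the scene stay as the last step left them, time stands still between calls to the robot, and variables do not carry over. Pictures are saved under pics/ and viewed, at most 10 in all, crops included, and the job is handed in when it is done.

Besides the shell and the picture viewer there is one more tool, called after "Emit:" as a command line: name --argument value ..., lists and objects as JSON in quotes. arm_command: Moves the arm, as the interface text tells. Its arguments: {"type":"object","properties":{"targets":{"type":"array"},"force":{"type":"number"}},"required":["targets"]}

```bash
mkdir -p pics; cat > h.py <<'E'
import cv2,json,numpy as np
from bench import status,viewer,job
def snap(n,f):
    m=viewer.camera_model(n); im=viewer.snapshot(n); cv2.imwrite('pics/'+f,im[:,:,::-1]); json.dump(m,open('pics/'+f+'.json','w'),default=lambda a:np.asarray(a).tolist()); return m
E
python3 - <<'E'
from h import *
for n in ("scene","side"): print(snap(n,n+"0.png"))
s=status.sense();print(s)
E
```

```text
{'vertical_fov': 49.1647841003718, 'cx': 311.9766912872543, 'cy': 233.09324835589342, 'xyz': array([-324.49411464,  651.82696349,  760.99748151]), 'attitude': array([-121.91024258,    0.29883992, -129.59268285])}
{'vertical_fov': 48.63539942212015, 'cx': 315.14020471109677, 'cy': 229.35819577240264, 'xyz': array([ 530.23420465, -924.04120926,  687.55908008]), 'attitude': array([-124.01899227,    0.23196982,   -0.53588013])}
{'time': 0.1, 'joint_pos': array([-7.21580615e+01,  7.50836323e+00,  8.53230880e+01,  4.38041366e-05,
        8.72630674e+01, -4.89299266e+00]), 'qd': array([-0.00324379, -0.03989799, -0.25365066, -0.01151544,  0.08094759,
        0.04377231]), 'joint_efforts': array([ 3.69926183e-04, -5.70955646e+01, -5.01941121e+01, -2.00594018e-04,
        8.25225172e-03, -5.25641235e-05]), 'tool_pos': array([ 231.74900966, -552.89553521,  230.37408945]), 'tcp_rot': array([-1.79905830e+02, -8.10555565e-03,  2.27349223e+01]), 'ft_force': array([-0.72531179,  0.36949242, -0.05596692]), 'wrist_torque': array([ 0.02357754, -0.00146999, -0.01996386]), 'grip_force': 0.0, 'finger_gap': 85.67056389855911}
```

View pics/scene0.png

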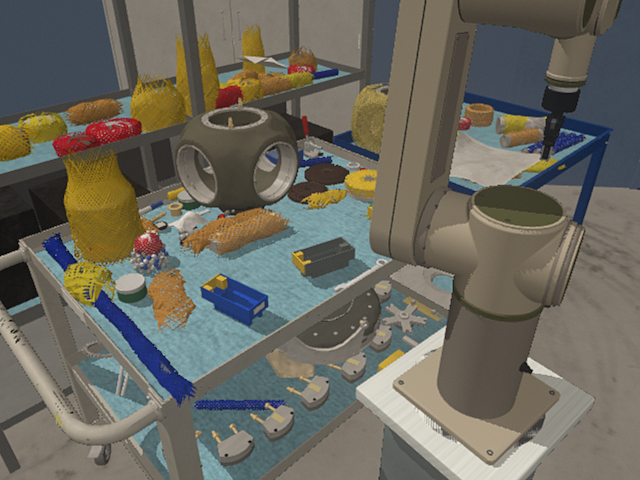

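View pics/side0.png

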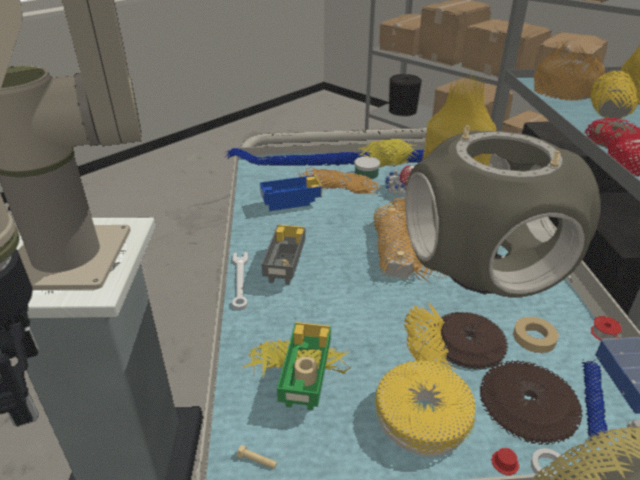

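Scene: the blue tote is at about (235,298), yellow end at (215,283), and the grey at (323,258). The arm hides the green one. Side: blue at (290,192), yellow end right (313,183). Grey at (285,253). Green at (305,367), yellow end far (311,333), bushing at (306,368), card end near (298,398). Enlarging these next.

```bash
cat >> h.py <<'E'
from scipy.spatial.transform import Rotation as R
def crop(f,x,y,w,h,k): return cv2.resize(cv2.imread('pics/'+f)[y:y+h,x:x+w],None,fx=k,fy=k,interpolation=cv2.INTER_CUBIC)
def ray(f,uv):
    m=json.load(open('pics/'+f+'.json')); F=240/np.tan(np.radians(m['vertical_fov']/2))
    d=R.from_euler('xyz',m['attitude'],degrees=True).apply([(uv[0]-m['cx'])/F,(uv[1]-m['cy'])/F,1]); return np.array(m['xyz']),d
def atz(f,uv,z):
    p,d=ray(f,uv); return p+d*(z-p[2])/d[2]
def tri(*obs):
    A=np.zeros((3,3));b=np.zeros(3);L=[]
    for f,uv in obs:
        p,d=ray(f,uv);d/=np.linalg.norm(d);P=np.eye(3)-np.outer(d,d);A+=P;b+=P@p;L.append((p,P))
    x=np.linalg.solve(A,b); return x,[np.linalg.norm(P@(x-p)) for p,P in L]
def proj(f,X):
    m=json.load(open('pics/'+f+'.json')); F=240/np.tan(np.radians(m['vertical_fov']/2))
    c=R.from_euler('xyz',m['attitude'],degrees=True).inv().apply(np.array(X)-m['xyz']); return c[0]/c[2]*F+m['cx'],c[1]/c[2]*F+m['cy']
E
python3 - <<'E'
from h import *
a=crop('side0.png',265,315,80,100,5);b=crop('side0.png',250,170,80,50,5);c=crop('scene0.png',195,267,80,60,5)
im=np.zeros((550,800,3),np.uint8);im[:500,:400]=a;im[:250,400:]=b;im[250:550,400:]=c
cv2.imwrite('pics/c1.png',im)
for n,uv in dict(blueplain=(262,192),blueyel=(317,183),gyel=(311,325),gplain=(299,392),greyY=(291,228),greyP=(278,268)).items(): print(n,atz('side0.png',uv,56).round())
m=viewer.camera_model('wrist');print(m,status.sense()['time'])
E
```

```text
blueplain [412. 172.  56.]
blueyel [543. 214.  56.]
gyel [ 527. -275.   56.]
gplain [ 509. -413.   56.]
greyY [485.  18.  56.]
greyP [ 464. -120.   56.]
{'vertical_fov': 63.14201384579566, 'cx': 321.2995067356334, 'cy': 239.47111567599524, 'xyz': array([ 297.50784068, -525.87496752,  372.83870953]), 'attitude': array([ 1.64047604e+02,  9.59705924e-02, -6.72911422e+01])} 0.1
```

View pics/c1.png

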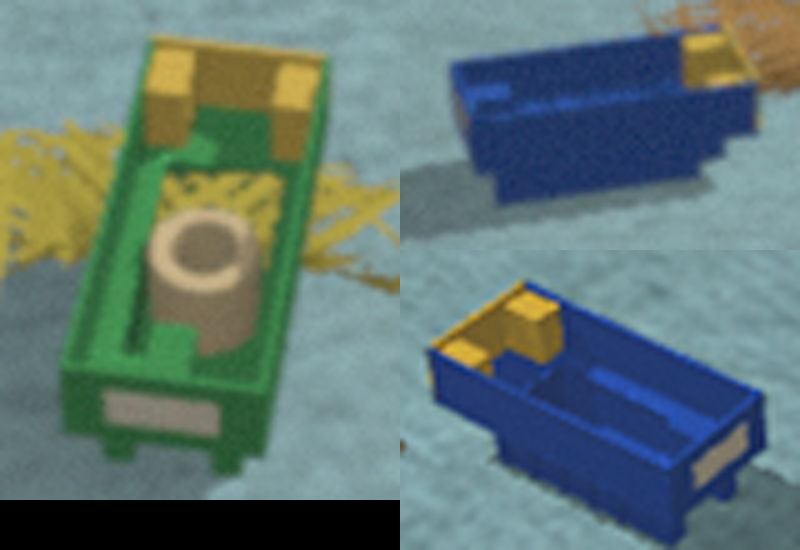

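```bash
python3 - <<'E'
from h import *
S=lambda x,y:('side0.png',((x-400+.5)/5-.5+250,(y+.5)/5-.5+170))
C=lambda x,y:('scene0.png',((x-400+.5)/5-.5+195,(y-250+.5)/5-.5+267))
G=lambda x,y:('side0.png',((x+.5)/5-.5+265,(y+.5)/5-.5+315))
P={}
for n,s,c in [('Y+',(720,30),(432,349)),('Y-',(758,82),(525,284)),('P+',(453,66),(675,467)),('P-',(468,122),(762,394))]:
    x,r=tri(S(*s),C(*c));P[n]=x;print(n,x.round(1),np.round(r,1))
v=P['Y+']+P['Y-']-P['P+']-P['P-'];print(sum(P.values())/4,np.degrees(np.arctan2(v[1],v[0])))
Q=[atz(*G(*p),56) for p in [(152,38),(328,57),(268,390),(64,368)]]
v=Q[0]+Q[1]-Q[2]-Q[3];print(np.round(Q),sum(Q)/4,np.degrees(np.arctan2(v[1],v[0])))
E
```

```text
Y+ [536.2 258.7  54. ] [1.9 1.9]
Y- [553.2 202.4  54.3] [0.5 0.5]
P+ [403.8 221.2  54. ] [0.3 0.3]
P- [416.4 166.5  55.2] [1.9 1.9]
[477.40549022 212.20248095  54.37494127] 15.253965706992371
[[ 500. -268.   56.]
 [ 559. -278.   56.]
 [ 537. -415.   56.]
 [ 477. -406.   56.]] [ 518.13909459 -341.60622233   56.        ] 80.70624405949216
```

Emit:
arm_command --targets '[[[0.048, 0.035, 0.01, 0, 0, 0.169, 1], [0.048, 0.035, 0.01, 0, 0, 0.169, 1], [0.048, 0.035, 0.01, 0, 0, 0.169, 1], [0.048, 0.035, 0.01, 0, 0, 0.169, 1], [0.048, 0.035, 0.01, 0, 0, 0.169, 1], [0.046, 0.035, 0.01, 0, 0, 0.169, 1], [0, 0, 0, 0, 0, 0, 1], [0, 0, 0, 0, 0, 0, 1]]]' --force 40

```text
time: 1.1
tool_pos: [517.7, -343.2, 290.6]
tcp_rot: [-179.9, -0.0, 80.8]
ft_force: [-0.9, -0.3, -0.7]
finger_gap: 85.1
grip_force: 0.0
```

```bash
python3 - <<'E'
from h import *
m=snap('wrist','w1.png');s=status.sense();print(m,s['time'],s['tool_pos'],s['tcp_rot'],s['joint_pos'])
E
```

```text
{'vertical_fov': 63.14201384579566, 'cx': 321.2995067356334, 'cy': 239.47111567599524, 'xyz': array([ 530.14379399, -273.90621244,  433.07377137]), 'attitude': array([ 1.64020089e+02,  2.45569351e-02, -9.20115971e+00])} 1.15 [ 517.15780368 -343.72592839  290.52836903] [-1.79922269e+02 -1.18750979e-02  8.07547804e+01] [-3.83231428e+01  9.85065341e+00  7.65184597e+01 -2.74563231e-02
  9.37045918e+01 -2.90796876e+01]
```

View pics/w1.png

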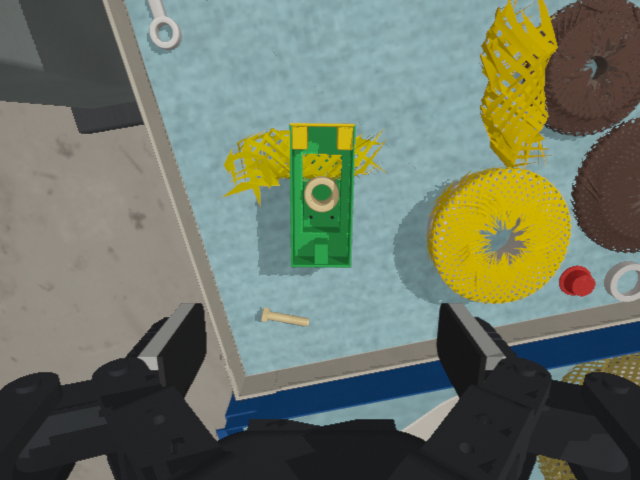

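The wrist view shows green, with yellow corners at (289,124) and (355,124) and plain corners at (292,267) and (351,267). The bushing is at (321,194). The yellow netting passes through the tote and reaches to about (382,140). Enlarging for exact corners.

```bash
python3 - <<'E'
from h import *
a=crop('w1.png',280,115,85,60,9)[:, :765];
a=crop('w1.png',282,115,80,33,10);b=crop('w1.png',282,247,80,27,10)
cv2.imwrite('pics/c2.png',np.vstack([a,b]))
E
```

```text
(no output)
```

View pics/c2.png

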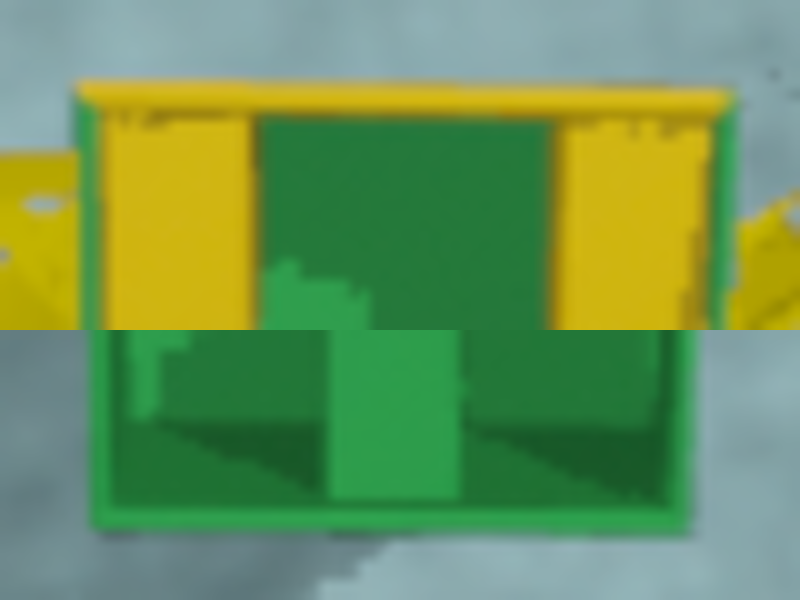

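The crop gives the outer rim corners: yellow (75,80) and (737,93), plain (92,530) and (692,534) in crop pixels. Its two yellow posts and single centre plain post are clear.

```bash
python3 - <<'E'
from h import *
W=lambda x,y:('w1.png',((x+.5)/10-.5+282,(y+.5)/10-.5+115 if y<330 else (y-330+.5)/10-.5+247))
G=lambda x,y:('side0.png',((x+.5)/5-.5+265,(y+.5)/5-.5+315))
w=[(75,80),(737,93),(692,534),(92,530)];g=[(152,38),(328,57),(268,390),(64,368)]
def fit(Q):
    Q=np.array(Q);c=Q.mean(0);v=Q[0]+Q[1]-Q[2]-Q[3];print(Q.round(1),c.round(1),np.degrees(np.arctan2(v[1],v[0])),np.linalg.norm(v)/2,np.linalg.norm(Q[0]+Q[3]-Q[1]-Q[2])/2)
fit([tri(W(*a),G(*b))[0] for a,b in zip(w,g)]); print([np.round(tri(W(*a),G(*b))[1],1) for a,b in zip(w,g)])
fit([atz(*W(*a),56) for a in w])
fit([atz(*G(*a),56) for a in g])
E
```

```text
[[ 500.3 -264.5   52.5]
 [ 560.4 -275.6   53.9]
 [ 537.4 -414.3   55.7]
 [ 476.9 -404.5   54.4]] [ 518.7 -339.8   54.1] 80.5396006122748 141.26086853449436 61.19366975774265
[array([0.7, 0.7]), array([1.3, 1.3]), array([0.5, 0.5]), array([0.1, 0.1])]
[[ 501.3 -264.7   56. ]
 [ 561.5 -275.6   56. ]
 [ 537.8 -414.2   56. ]
 [ 477.2 -404.    56. ]] [ 519.5 -339.6   56. ] 80.2466127187458 141.00611024705526 61.37923491043444
[[ 499.8 -268.1   56. ]
 [ 558.9 -277.9   56. ]
 [ 536.9 -414.6   56. ]
 [ 476.9 -405.8   56. ]] [ 518.1 -341.6   56. ] 80.70624405949216 139.03231795916892 60.281485340082114
```

Emit:
arm_command --targets '[[[-0.0034, 0.0463, 0, 0, 0, 0.1665, 1], [-0.0034, 0.0463, 0, 0, 0, 0.1665, 1], [-0.0034, 0.0463, 0, 0, 0, 0.1665, 1], [-0.0034, 0.0463, 0, 0, 0, 0.1665, 1], [-0.0034, 0.0463, 0, 0, 0, 0.1665, 1], [-0.0034, 0.0463, 0, 0, 0, 0.1665, 1], [-0.0034, 0.0463, 0, 0, 0, 0.1665, 1], [-0.0034, 0.0463, 0, 0, 0, 0.1665, 1], [-0.0034, 0.0463, 0, 0, 0, 0.1665, 1], [-0.0034, 0.0463, 0, 0, 0, 0.1665, 1]]]'

```text
time: 2.4
tool_pos: [483.5, 119.5, 291.0]
tcp_rot: [-180.0, -0.0, 176.3]
ft_force: [1.2, 0.2, -0.1]
finger_gap: 85.2
grip_force: 0.0
```

Emit:
arm_command --targets '[[[-0.0034, 0.0463, 0, 0, 0, 0.1665, 1], [-0.0034, 0.0463, 0, 0, 0, 0.1665, 1], [0, 0, 0, 0, 0, 0, 1], [0, 0, 0, 0, 0, 0, 1]]]'

```text
time: 2.9
tool_pos: [477.2, 211.0, 290.9]
tcp_rot: [-180.0, -0.0, -164.8]
ft_force: [0.6, -0.8, -0.9]
finger_gap: 85.6
grip_force: 0.0
```

```bash
python3 - <<'E'
from h import *
m=snap('wrist','w2.png');s=status.sense();print(s['time'],s['tool_pos'],s['tcp_rot'],s['joint_pos'])
c=np.array([477.4,212.2,56]);u=np.array(proj('w2.png',c));print(u)
x,y=int(u[0])-100,int(u[1])-75
print(x,y)
x=max(0,min(440,x));y=max(0,min(330,y));cv2.imwrite('pics/c3.png',crop('w2.png',x,y,200,150,4))
E
```

```text
2.95 [477.31557437 210.70304217 291.04558266] [-1.79967755e+02 -2.56926229e-02 -1.64874291e+02] [ 1.82083737e+01 -5.69171083e+00  9.23806747e+01 -3.08688776e-02
  9.33384251e+01 -8.69191330e+01]
[322.70985405 201.00004266]
222 126
```

View pics/c3.png

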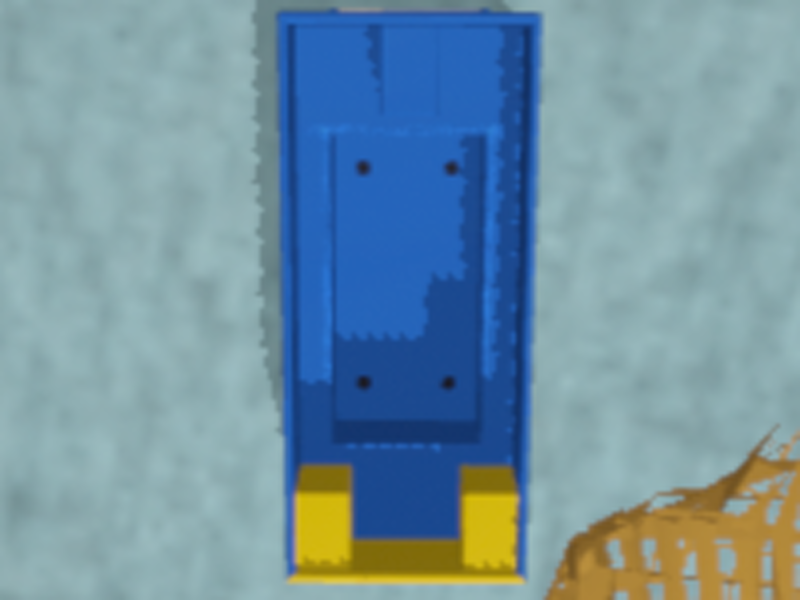

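The crop shows blue's rim corners: plain (278,13) and (542,13), yellow (287,582) and (526,582). Yellow is at the bottom, and the orange netting lies clear of the middle, where the fingers go.

```bash
python3 - <<'E'
from h import *
W=lambda x,y:('w2.png',((x+.5)/4-.5+222,(y+.5)/4-.5+126))
C=lambda x,y:('scene0.png',((x-400+.5)/5-.5+195,(y-250+.5)/5-.5+267))
w=[(287,582),(526,582),(542,13),(278,13)]
def fit(Q):
    Q=np.array(Q);c=Q.mean(0);v=Q[0]+Q[1]-Q[2]-Q[3];print(Q.round(1),c.round(1),np.degrees(np.arctan2(v[1],v[0])),np.linalg.norm(v)/2,np.linalg.norm(Q[0]+Q[3]-Q[1]-Q[2])/2)
q=[atz(*W(*a),56) for a in w];fit(q)
g=[(432,349),(525,284),(762,394),(675,467)]
if q[0][1]<q[1][1]: g=[g[1],g[0],g[3],g[2]]
fit([tri(W(*a),C(*b))[0] for a,b in zip(w,g)])
E
```

```text
[[555.8 202.2  56. ]
 [539.7 261.6  56. ]
 [403.6 225.3  56. ]
 [419.6 166.1  56. ]] [479.7 213.8  56. ] 14.875474629397464 140.91395105798637 61.44326346419051
[[556.6 201.8  52.7]
 [538.7 260.4  55.6]
 [402.7 223.9  56.4]
 [419.6 166.   54.5]] [479.4 213.   54.8] 14.80989098223946 141.2006315132741 60.863133423653615
```

Emit:
arm_command --targets '[[[0.0024, 0.0027, -0.02, 0, 0, -0.004, 1], [0, 0, -0.05, 0, 0, 0, 1], [0, 0, -0.05, 0, 0, 0, 1], [0, 0, -0.05, 0, 0, 0, 1], [0, 0, -0.04, 0, 0, 0, 1], [0, 0, -0.03, 0, 0, 0, 1], [0, 0, -0.018, 0, 0, 0, 1], [0, 0, -0.01, 0, 0, 0, 1], [0, 0, 0, 0, 0, 0, 1]]]'

```text
time: 4.08
tool_pos: [479.5, 214.7, 23.1]
tcp_rot: [-180.0, -0.0, -164.9]
ft_force: [-0.0, 0.2, -0.3]
finger_gap: 85.6
grip_force: 0.0
```

Emit:
arm_command --targets '[[[0, 0, 0, 0, 0, 0, 0.4], [0, 0, 0, 0, 0, 0, 0.4], [0, 0, 0, 0, 0, 0, 0], [0, 0, 0, 0, 0, 0, 0], [0, 0, 0, 0, 0, 0, 0], [0, 0, 0, 0, 0, 0, 0]]]' --force 30

```text
time: 4.82
tool_pos: [480.7, 215.3, 24.8]
tcp_rot: [-180.0, 0.2, -164.9]
ft_force: [-1.0, -1.1, 7.0]
finger_gap: 61.5
grip_force: 34.6
```

Emit:
arm_command --targets '[[[0, 0, 0.01, 0, 0, 0, 0], [0, 0, 0.03, 0, 0, 0, 0], [0, 0, 0.05, 0, 0, 0, 0], [0, 0, 0.05, 0, 0, 0, 0], [0, 0, 0.04, 0, 0, 0, 0], [0, 0, 0.02, 0, 0, 0, 0], [0, 0, 0, 0, 0, 0, 0]]]'

```text
time: 5.7
tool_pos: [480.1, 215.2, 224.5]
tcp_rot: [180.0, 0.1, -164.9]
ft_force: [0.0, 0.3, -1.6]
finger_gap: 61.8
grip_force: 33.8
```

Emit:
arm_command --targets '[[[0.0033, -0.0462, 0, 0, 0, -0.1668, 0], [0.0033, -0.0462, 0, 0, 0, -0.1668, 0], [0.0033, -0.0462, 0, 0, 0, -0.1668, 0], [0.0033, -0.0462, 0, 0, 0, -0.1668, 0], [0.0033, -0.0462, 0, 0, 0, -0.1668, 0], [0.0033, -0.0462, 0, 0, 0, -0.1668, 0], [0.0033, -0.0462, 0, 0, 0, -0.1668, 0], [0.0033, -0.0462, 0, 0, 0, -0.1668, 0], [0.0033, -0.0462, 0, 0, 0, -0.1668, 0], [0.0033, -0.0462, 0, 0, 0, -0.1668, 0]]]'

```text
time: 6.95
tool_pos: [511.2, -247.9, 220.0]
tcp_rot: [-179.8, -0.2, 99.2]
ft_force: [-0.0, -0.3, -1.1]
finger_gap: 61.8
grip_force: 33.9
```

Emit:
arm_command --targets '[[[0.0033, -0.0462, 0, 0, 0, -0.1668, 0], [0.0033, -0.0462, 0, 0, 0, -0.1668, 0], [0, 0, 0, 0, 0, 0, 0], [0, 0, 0, 0, 0, 0, 0]]]'

```text
time: 7.45
tool_pos: [518.1, -338.6, 220.5]
tcp_rot: [-179.8, -0.1, 80.4]
ft_force: [0.4, -0.0, -1.3]
finger_gap: 62.0
grip_force: 34.0
```

```bash
python3 - <<'E'
from h import *
snap('wrist','w3.png');snap('side','side1.png');s=status.sense();print(s['time'],s['tool_pos'],s['tcp_rot'],s['finger_gap'],s['ft_force'],s['wrist_torque'])
a=crop('side1.png',220,240,150,180,3);b=cv2.resize(cv2.imread('pics/w3.png'),(350,262));im=np.zeros((540,800,3),np.uint8);im[:,:450]=a;im[:262,450:]=b;cv2.imwrite('pics/c4.png',im)
E
```

```text
7.55 [ 518.80123383 -338.10500941  221.92718516] [-1.79893706e+02 -7.83793949e-02  8.05024946e+01] 61.30766559330378 [-0.95193987  0.20847576 -1.7676325 ] [ 0.01174932 -0.02137341  0.03786432]
```

View pics/c4.png

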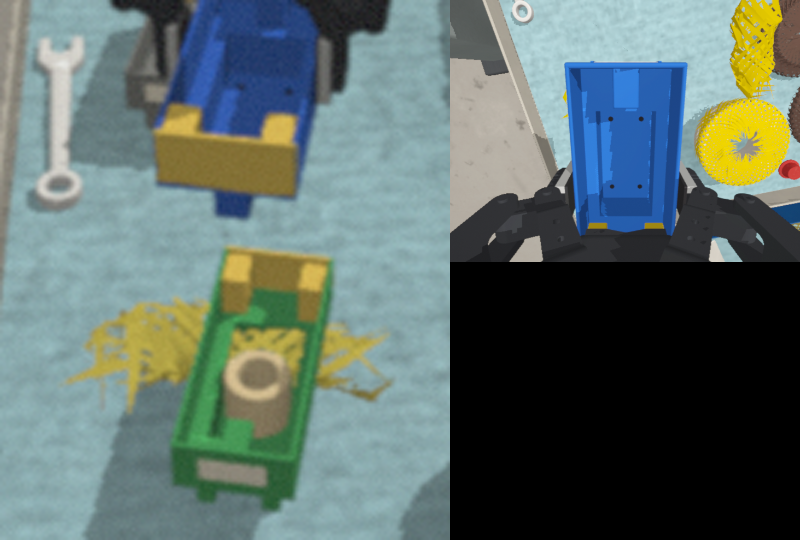

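The side view shows green undisturbed. Blue is held level with its yellow end on the near side, over green's plain end. Top-edge corners of the yellow wall are at (157,130) and (298,148) in the crop. The wrist view shows plain-end corners at (566,63) and (687,63). Checking how blue sits in the grip.

```bash
python3 - <<'E'
from h import *
S=lambda x,y:('side1.png',((x+.5)/3-.5+220,(y+.5)/3-.5+240))
W=lambda x,y:('w3.png',((x-450+.5)*640/350-.5,(y+.5)*640/350-.5))
z=254
y=[atz(*S(*p),z) for p in [(157,130),(298,148)]];p=[atz(*W(*q),z) for q in [(566,63),(687,63)]]
print(np.round(y,1),np.round(p,1),np.round(np.mean(y+p,0),1))
d=R.from_euler('z',80.4,degrees=True)
print([(d.apply([sx*71,sy*31,0])+[519.2,-339.6,z]).round(1) for sx,sy in [(-1,1),(-1,-1),(1,1),(1,-1)]])
E
```

```text
[[ 478.6 -402.6  254. ]
 [ 538.1 -415.2  254. ]] [[ 503.  -261.6  254. ]
 [ 561.1 -271.4  254. ]] [ 520.2 -337.7  254. ]
[array([ 476.8, -404.4,  254. ]), array([ 537.9, -414.8,  254. ]), array([ 500.5, -264.4,  254. ]), array([ 561.6, -274.8,  254. ])]
```

Emit:
arm_command --targets '[[[-0.0003, -0.001, -0.03, 0, 0, 0, 0], [0, 0, -0.04, 0, 0, 0, 0], [0, 0, -0.035, 0, 0, 0, 0], [0, 0, -0.02, 0, 0, 0, 0], [0, 0, -0.01, 0, 0, 0, 0], [0, 0, -0.005, 0, 0, 0, 0], [0, 0, 0, 0, 0, 0, 0]]]'

```text
time: 8.43
tool_pos: [519.3, -340.8, 84.2]
tcp_rot: [179.9, 0.0, 80.4]
ft_force: [0.3, -0.2, -2.2]
finger_gap: 61.4
grip_force: 34.0
```

Emit:
arm_command --targets '[[[0, 0, -0.002, 0, 0, 0, 0], [0, 0, -0.002, 0, 0, 0, 0], [0, 0, -0.001, 0, 0, 0, 0], [0, 0, -0.001, 0, 0, 0, 0], [0, 0, 0, 0, 0, 0, 0]]]'

```text
time: 9.05
tool_pos: [518.9, -340.5, 77.9]
tcp_rot: [180.0, 0.0, 80.4]
ft_force: [-1.8, 2.4, 3.8]
finger_gap: 61.7
grip_force: 34.6
```

Emit:
arm_command --targets '[[[0, 0, -0.001, 0, 0, 0, 0], [0, 0, 0, 0, 0, 0, 0]]]'

```text
time: 9.3
tool_pos: [519.0, -340.6, 77.8]
tcp_rot: [180.0, 0.0, 80.4]
ft_force: [-4.8, 4.4, 11.3]
finger_gap: 61.9
grip_force: 35.6
```

```bash
python3 - <<'E'
from h import *
snap('side','side2.png');snap('wrist','w4.png')
a=crop('side2.png',260,285,90,120,5)[:600,:450];b=crop('w4.png',180,60,280,300,1)
im=np.zeros((600,800,3),np.uint8);im[:600,:450]=a;im[:300,450:730]=b;cv2.imwrite('pics/c5.png',im);print(status.sense()['ft_force'],status.sense()['wrist_torque'])
E
```

```text
[-4.93872661  3.1093753  11.05177872] [ 0.67147816  1.18396217 -0.07732436]
```

View pics/c5.png

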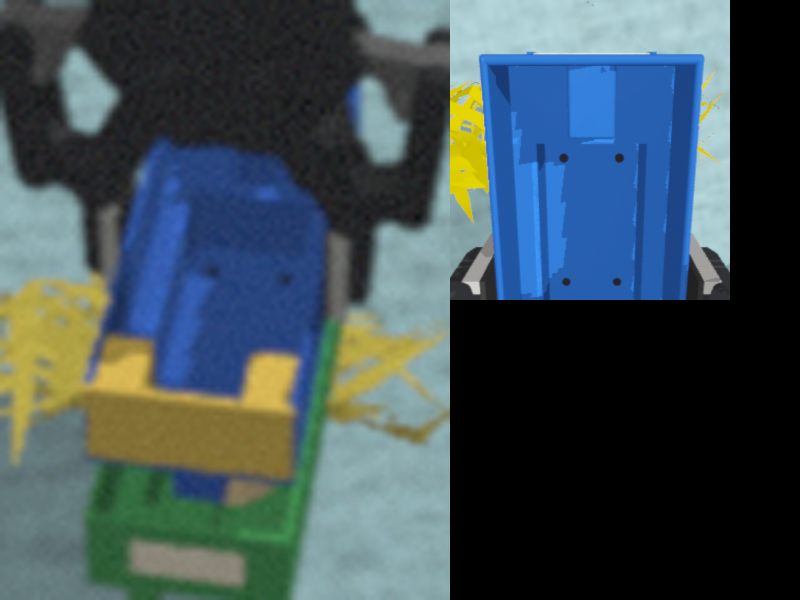

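The side view shows blue in place over green, with its yellow end on the near side and its centre foot inside green's plain end. Yellow top corners are at (92,383) and (298,405) in the crop, and green's near rim corners at about (92,508) and (299,530). Checking the offset between the two totes.

```bash
python3 - <<'E'
from h import *
S=lambda x,y:('side2.png',((x+.5)/5-.5+260,(y+.5)/5-.5+285))
y=[atz(*S(*p),109) for p in [(92,383),(298,405)]];print(np.round(y,1),np.mean(y,0))
d=R.from_euler('z',80.4,degrees=True)
for z,c in((109,[519.2,-340.6]),(112,[519.2,-340.6]),(56,[518.7,-339.8])):
  for sx,sy in [(-1,1),(-1,-1),(1,1),(1,-1)]:
    u=proj('side2.png',d.apply([sx*71,sy*31,0])+[*c,z]);print(z,((u[0]-260)*5+2,(u[1]-285)*5+2))
# green motion between side0 and side2 (visible lower front part)
a=cv2.imread('pics/side0.png',0);b=cv2.imread('pics/side2.png',0)
t=a[392:408,276:330];r=cv2.matchTemplate(b[384:416,268:338],t,cv2.TM_CCOEFF_NORMED);print(cv2.minMaxLoc(r))
p=cv2.phaseCorrelate(np.float32(a[390:412,272:336]),np.float32(b[390:412,272:336]));print(p)
E
```

```text
[[ 479.9 -401.7  109. ]
 [ 538.4 -410.6  109. ]] [ 509.15261201 -406.12496199  109.        ]
109 (np.float64(80.46311766244241), np.float64(393.21919228076564))
109 (np.float64(296.51944017495634), np.float64(419.3644669167484))
109 (np.float64(175.14804950648295), np.float64(63.910249917283124))
109 (np.float64(362.9625701419242), np.float64(83.37955257470423))
112 (np.float64(79.97972267178267), np.float64(385.92828851447007))
112 (np.float64(296.5185401974828), np.float64(412.0518298247124))
112 (np.float64(174.9125175227952), np.float64(56.95853576326908))
112 (np.float64(363.091539846654), np.float64(76.39925578224603))
56 (np.float64(87.10081533433777), np.float64(514.6999505741634))
56 (np.float64(294.7805566487356), np.float64(541.1132697567823))
56 (np.float64(177.73867187154548), np.float64(180.79928322176994))
56 (np.float64(359.1911197615202), np.float64(200.68628035345807))
(-0.15372289717197418, 0.9949119091033936, (0, 1), (8, 8))
((0.20220988590986266, -0.07556209432895855), 1.020034782588482)
```

Emit:
arm_command --targets '[[[0, 0, 0.0015, 0, 0, 0, 0], [-0.0015, 0, 0, 0, 0, 0, 0], [0, 0, 0, 0, 0, 0, 0]]]'

```text
time: 9.78
tool_pos: [517.6, -340.7, 77.9]
tcp_rot: [180.0, 0.0, 80.4]
ft_force: [0.4, -0.5, 0.3]
finger_gap: 61.5
grip_force: 34.4
```

Emit:
arm_command --targets '[[[0, 0, -0.0015, 0, 0, 0, 0], [0, 0, 0, 0, 0, 0, 0]]]'

```text
time: 10.02
tool_pos: [517.6, -340.7, 77.9]
tcp_rot: [180.0, 0.0, 80.4]
ft_force: [-2.6, 3.7, 12.3]
finger_gap: 61.3
grip_force: 35.5
```

Contact at TCP z = 77.8 is exactly 53 mm above the grasp height of 24.8, so blue is seated. Unloading and releasing.

Emit:
arm_command --targets '[[[0, 0, 0.0012, 0, 0, 0, 0], [0, 0, 0, 0, 0, 0, 0.4], [0, 0, 0, 0, 0, 0, 0.7], [0, 0, 0, 0, 0, 0, 1], [0, 0, 0, 0, 0, 0, 1], [0, 0, 0, 0, 0, 0, 1]]]'

```text
time: 10.78
tool_pos: [517.2, -340.4, 77.3]
tcp_rot: [-180.0, -0.0, 80.4]
ft_force: [-0.1, -0.7, -0.0]
finger_gap: 85.5
grip_force: 0.0
```

Emit:
arm_command --targets '[[[0, 0, 0.01, 0, 0, 0, 1], [0, 0, 0.02, 0, 0, 0, 1], [0, 0, 0.04, 0, 0, 0, 1], [0, 0, 0.05, 0, 0, 0, 1], [0, 0, 0.05, 0, 0, 0, 1], [0, 0, 0.04, 0, 0, 0, 1], [0, 0, 0, 0, 0, 0, 1], [0, 0, 0, 0, 0, 0, 1]]]'

```text
time: 11.78
tool_pos: [517.4, -340.5, 288.5]
tcp_rot: [179.9, 0.0, 80.4]
ft_force: [-0.7, -0.1, -0.1]
finger_gap: 85.5
grip_force: 0.0
```

```bash
python3 - <<'E'
from h import *
snap('side','side3.png');snap('wrist','w5.png');print(status.sense()['time'],status.sense()['finger_gap'])
im=np.zeros((600,800,3),np.uint8);im[:600,:450]=crop('side3.png',260,290,90,120,5);im[:600,450:800]=crop('w5.png',250,70,140,240,2.5);cv2.imwrite('pics/c6.png',im)
E
```

```text
11.875 85.28091479384516
```

View pics/c6.png

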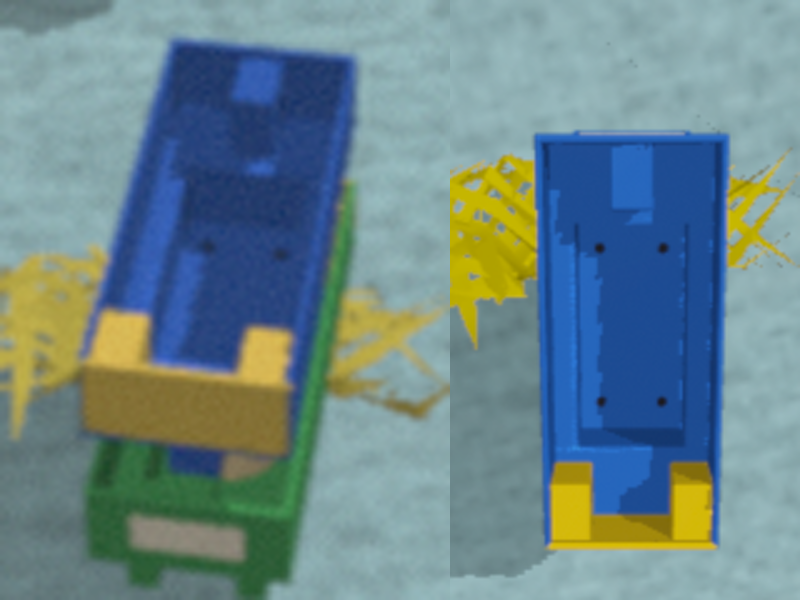

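Released. Side view: blue rim corners at (172,42), (355,57), (291,383), (84,361) in the crop. Wrist view: corners at (536,134), (728,134), (718,548), (547,548). Checking level, height and yaw.

```bash
python3 - <<'E'
from h import *
S=lambda x,y:('side3.png',((x+.5)/5-.5+260,(y+.5)/5-.5+290))
W=lambda x,y:('w5.png',((x-450+.5)/2.5-.5+250,(y+.5)/2.5-.5+70))
s=[(172,42),(355,57),(291,383),(84,361)];w=[(536,134),(728,134),(718,548),(547,548)]
def f(Q):
    Q=np.array(Q);v=Q[0]+Q[1]-Q[2]-Q[3];print(Q.round(1),Q.mean(0).round(1),np.degrees(np.arctan2(v[1],v[0])),np.linalg.norm(v)/2)
f([tri(S(*a),W(*b))[0] for a,b in zip(s,w)]);f([atz(*W(*b),109) for b in w])
a=cv2.imread('pics/side0.png',0);b=cv2.imread('pics/side3.png',0)
for x0,x1,y0,y1 in((276,330,394,408),(255,312,222,284)): print(cv2.minMaxLoc(cv2.matchTemplate(b[y0-8:y1+8,x0-8:x1+8],a[y0:y1,x0:x1],cv2.TM_CCOEFF_NORMED))[1::2])
E
```

```text
[[ 500.3 -262.7  105.2]
 [ 560.2 -273.   107.3]
 [ 537.2 -411.7  109.1]
 [ 477.8 -402.   108. ]] [ 518.9 -337.4  107.4] 80.71610349364796 140.80014334864924
[[ 501.6 -262.9  109. ]
 [ 561.2 -273.   109. ]
 [ 538.  -411.7  109. ]
 [ 478.3 -401.6  109. ]] [ 519.8 -337.3  109. ] 80.49206239957796 140.65447829068836
(0.9954342842102051, (8, 8))
(0.9792394042015076, (8, 8))
```

```bash
python3 -c "
from h import *
print(job.hand_in())"
```

```text
the job is handed in; nothing more can be done
None
```

The job is handed in: the blue tote stands level on the green tote's posts, 53 mm above it, with its yellow end over green's plain end, about 2 mm off centre lengthwise (within the play); the camera check showed neither the green nor the grey tote had moved.

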